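Load the next hinge bush from the gravity chute into the welding cradle

TASK

Two sloped chutes on the welding bench feed steel hinge bushes. Take the front (lowest) bush out of the chute that holds the thicker bushes, so that the ones behind it roll down and the next comes to rest against the chute's front lip. Lay the bush you took in the V-shaped cradle, lying along the groove and centred on its length; lower it right into the groove before you let go.

Things in the scene. Friction and masses are not known exactly. Their poses are not given: they have to be found in the camera images.
- front_center (a point): Centre of the bush to take: front one of the thick chute. Steel cylinder, 44 mm diameter, 56 mm long, 0.4 to 0.7 kg, lying across the chute. Its y axis is the cylinder axis (level); x and z roll with it. Its flat ends overhang the 40 mm wide chute floor and lip and stand free on both sides: grip across the 56 mm length from above. The next bush touches it from behind.
- next_center (a point): Centre of the second bush in the thick chute, the same kind of cylinder, 44 mm farther up the slope at the start. It rolls down on its own when the front bush is lifted out. A third one lies behind it.
- thick_stop (a point): Fixed point: centre of a bush resting at the thick chute's lip, 78 mm above the bench. z up, x level up the lane, y across it. Floor 22 mm below, sloping 10 degrees; lip 18 mm high. Side guides, 69 mm over their outsides and as high as the bush centres, begin 29 mm behind. A like chute of four thin bushes (30 mm diameter, 56 mm long) stands 140 mm to one side.
- cradle_seat (a point): Fixed point: centre of the bush when seated in the cradle, 67 mm above the bench. The cradle is a 36 mm long angle iron set as an upright 90 degree V on a foot plate (90 x 70 x 8 mm). y runs along the groove, z is up. The V's edges end about 6 mm below this point; the seated bush overhangs the V by 10 mm at each end, so fingers on its ends pass outside.
There are look-alikes about, which are no part of the job. What is shaped like the part that bears front_center but green or purple is not meant.

How it is judged:
By the outcome, as a careful person would: the job done as asked, in the order asked, and still so for the second after the job is handed in, with the robot touching nothing.
It also fails if it takes over 35 s, if anything falls off the work surface, if the arm or the gripper's body presses on something with over 40 N, if the wrist force passes 120 N, or if a joint passes its speed limit or range.

ROBOT

A 6-joint arm with a two-finger parallel gripper is mounted at the origin on the work surface. World frame = base frame: x ahead of the robot, y to its left, z up, the work surface at z = 0. Lengths are in mm, angles in rad, forces in N, time in s.
With the tool pointing down it reaches from about 325 to 850 mm from the base axis. Payload 4.4 kg.
Tool frame: the origin (TCP) lies midway between the tips of the shut fingers; the grasp point (between the pads) lies 19 mm behind it; z points along the fingers, x is the direction in which the jaws open and shut, and the axes are right-handed (so a half turn about z gives the same grasp; the last joint's range is limited). The gripper opens to 94 mm and grips with 3 to 60 N. Pads are 16 mm wide; open, the fingers measure 119 mm over their backs; the gripper's body (75 mm by 177 mm) begins 78 mm behind the grasp point.
Start: joints at [1.097, 0.207, 1.542, -0, 1.393, -0.15], TCP at [182.958, 545.118, 205.447] pointing down, gripper open.
Joint ranges: [-2.73, 2.73], [-0.86, 2.22], [0.23, 2.46], [-1.11, 4.25], [0.08, 2.63], [-2.82, 2.82]. Speed limits (rad/s): [2.79, 2.79, 3.14, 3.14, 3.14, 3.14].

INTERFACE

Orientations are given as a rotation vector (axis times angle).
In Python, from cell import ctrl gives the robot as it stands. The module is installed in compiled form; this text tells all that it offers.
- The arm moves only by the shell command python3 -m creep 'ROWS' [OPENING]. ROWS is JSON, a list of rows, each a list of 2 entries, a list of its own where there are three numbers: the shift along the world's x, y, z scaled (see below), then the turn, a rotation vector about the world's x, y, z scaled (see below). A call has 1 to 8 rows; each row shifts and turns the commanded pose from where the row before left it; what a row does not reach is not made up. The controller multiplies each number of a shift by 3 cm and each number of a turn by 0.08 rad. A row lasts 1/12 s, in which the tool goes at most 41.7 mm and 7.16 degrees, less where a joint would pass 70% of its speed; a pose out of reach is approached as far as the arm can. A call with a number of a shift or a turn outside -1 to 1 is refused whole. A call with a gripper value outside its range is refused whole. OPENING is the opening, from 0 (shut) to 1 (fully open), set as the call begins (- or left out, the last holds). The fingers move at their own pace and stop on an object; the grip force is fixed at half the most. Time passes only in rows, so rows that do not move let the fingers close. It gives the time, the measured TCP pose, the force and the opening at its end, in the units of the state.
- ctrl.get_obs(): the state, without advancing time (a new reading comes with each control period).
- ctrl.capture(name): name is "scene" or "top" or "wrist"; returns a dict with "color" (400x640x3 uint8, red, green, blue), "mtx" (3x3 intrinsics, pixels), "T" (4x4, takes a point from camera to world coordinates); the wrist camera has in their place "mount" (4x4, takes a point from camera to tool coordinates, whose origin is the TCP and whose axes are the tool frame's). Camera axes: x right, y down, z forward; pixel columns grow to the right and rows downward; lengths in mm; the calibration is good to about 2 mm. A picture is of the moment at which its call begins: read the wrist's pose just before it. There is no depth.
- ctrl.finish_job(): hands the job in, once; it reports no verdict.
The state is a dict: "t": time; "joint_positions": joint angles; "qd": joint speeds; "effort": joint torques, N m; "position": TCP position; "tool_rot": TCP orientation; "wrist_force": force on the tool from outside, world axes, zero at the start; "wrist_torque": the same for the moment, N m; "width": finger opening in mm.
Only numpy, scipy, OpenCV 4.12 (cv2) and the standard library are available. Lean on these libraries where they do the work, as an engineer would, in place of code of your own. Each camera call takes 0.05 s, during which the arm holds its last target. There are 200 camera calls.

## Working session

There is one attempt and no reset: what is moved stays moved. The work goes in short steps, Python scripts to look and compute and a shell command to move; the robot and the scene stay as the last step left them, time stands still between calls to the robot, and variables do not carry over. Pictures are saved under pics/ and viewed, about 8 in all and at most 12, crops included, and the job is handed in when it is done.

```bash
mkdir -p pics
cat > h.py <<'E'
import numpy as np,cv2
from cell import ctrl
from scipy.spatial.transform import Rotation as R
def cap(n,f=None):
    o=ctrl.get_obs(); c=ctrl.capture(n)
    if 'T' not in c:
        T=np.eye(4);T[:3,:3]=R.from_rotvec(o['tool_rot']).as_matrix();T[:3,3]=o['position'];c['T']=T@c['mount']
    if f: cv2.imwrite('pics/'+f,c['color'][:,:,::-1])
    np.savez('/tmp/%s.npz'%n,**c)
    return c
def ray(c,uv):
    d=np.linalg.inv(c['mtx'])@[uv[0],uv[1],1]; return c['T'][:3,3],c['T'][:3,:3]@d
def plane(c,uv,z):
    p,d=ray(c,uv); return p+d*(z-p[2])/d[2]
def proj(c,P):
    q=np.linalg.inv(c['T'])@np.append(P,1); q=c['mtx']@q[:3]; return q[:2]/q[2]
E
python3 - <<'E'
from h import *
for n in('scene','top'):
    c=cap(n,n+'0.png'); print(n,c['T'].round(2).tolist(),c['mtx'].tolist())
print(ctrl.get_obs())
E
```

```text
scene [[0.18, 0.75, -0.64, 1135.55], [0.98, -0.14, 0.12, -221.46], [-0.0, -0.65, -0.76, 913.31], [0.0, 0.0, 0.0, 1.0]] [[400.2344715281319, 0.0, 324.1055669108312], [0.0, 400.2344715281319, 198.40023379313965], [0.0, 0.0, 1.0]]
top [[0.0, -0.99, 0.16, 250.01], [-1.0, 0.0, 0.01, -107.17], [-0.01, -0.16, -0.99, 1219.36], [0.0, 0.0, 0.0, 1.0]] [[460.2965396903288, 0.0, 324.6644276581844], [0.0, 460.2965396903288, 203.9314737067307], [0.0, 0.0, 1.0]]
{'t': 0.1, 'joint_positions': array([ 1.09649844e+00,  2.07364827e-01,  1.54278841e+00, -3.42201257e-05,
        1.39348042e+00, -1.50492634e-01]), 'qd': array([-0.0004489 , -0.00149254, -0.00285779, -0.002781  ,  0.00113414,
       -0.00102636]), 'effort': array([-8.82473614e-05, -3.71863747e+01, -2.82294863e+01,  7.00387498e-02,
        3.12286976e-02, -5.89559045e-05]), 'position': array([182.63730278, 544.46577515, 204.40061352]), 'tool_rot': array([ 2.54969251,  1.83374887, -0.00282902]), 'wrist_force': array([-0.88483503,  0.16826939,  0.14076452]), 'wrist_torque': array([ 0.02815785, -0.01389321, -0.01009788]), 'width': 94.00970035042276}
```

View pics/top0.png

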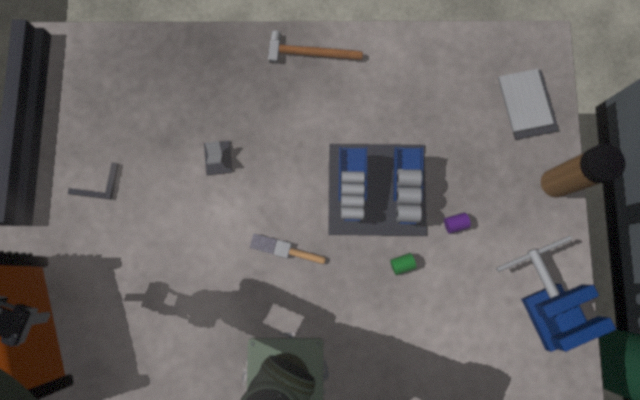

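View pics/scene0.png

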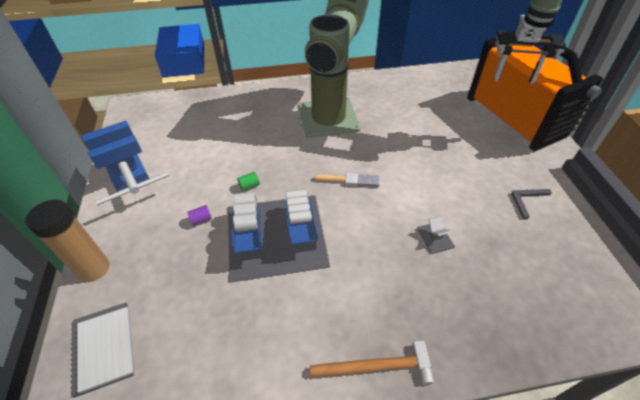

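Run:
```python
from h import *
a=cv2.imread('pics/top0.png');b=cv2.imread('pics/scene0.png')
f=lambda i,x,y,w,h:cv2.resize(i[y:y+h,x:x+w],(w*4,h*4),interpolation=cv2.INTER_CUBIC)
A=f(a,325,135,100+10,110);B=f(b,225,180,110,100);C=f(a,190,130,60,50);D=f(b,405,205,60,50)
o=np.zeros((440+200,890,3),np.uint8);o[:440,:440]=A;o[:400,450:890]=B;o[440:,:240]=C;o[440:,450:690]=D
cv2.imwrite('pics/crop.png',cv2.resize(o,None,fx=.89,fy=.89))
```

```text
(no output)
```

View pics/crop.png

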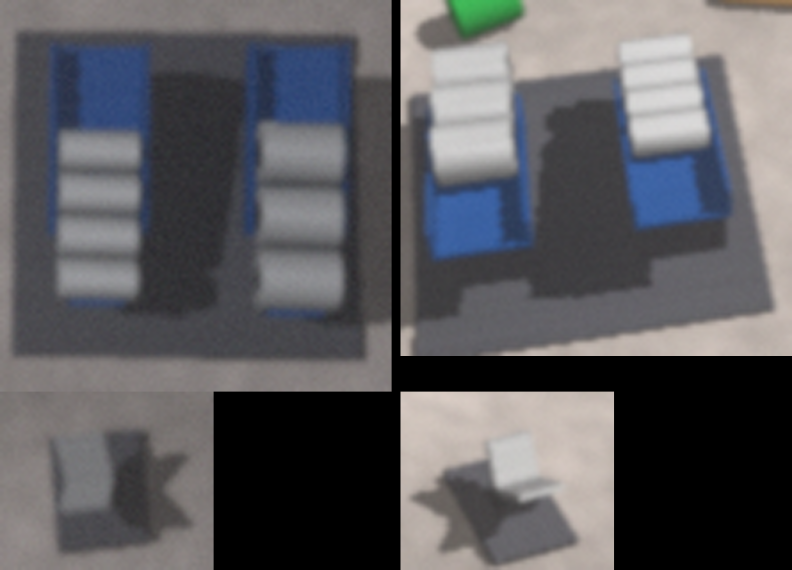

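Run:
```python
from h import *
t=dict(np.load('/tmp/top.npz'));s=dict(np.load('/tmp/scene.npz'))
print('thick front',plane(t,(409.3,214.2),78),'thick 3rd',plane(t,(409.3,177.5),93))
print('cradle',plane(t,(213,158),55),proj(s,plane(t,(213,158),55)),'foot',plane(t,(218,157.5),8))
o=ctrl.get_obs();print(R.from_rotvec(o['tool_rot']).as_matrix().round(3)); print(cap('wrist')['mount'].round(2), cap('wrist')['mtx'])
# cylinder ends: edges per mask
g=t['color'][140:235,390:430].astype(int); m=((g.max(2)-g.min(2)<25)&(g.mean(2)>115)).astype(np.uint8)
n,l,st,ce=cv2.connectedComponentsWithStats(m);print(st,ce+[390,140])
```

```text
thick front [ 403.94011755 -311.18891983   78.        ] thick 3rd [ 494.36157254 -311.12664416   93.        ]
cradle [555.09353371 191.48755808  55.        ] [437.35859038 221.81238916] foot [568.78389623 190.01606273   8.        ]
[[ 0.318  0.948 -0.001]
 [ 0.948 -0.318 -0.002]
 [-0.002 -0.    -1.   ]]
[[   1.     -0.      0.     -1.32]
 [   0.      0.96    0.26  -76.49]
 [  -0.     -0.26    0.96 -179.57]
 [   0.      0.      0.      1.  ]] [[278.71422188   0.         317.49967649]
 [  0.         278.71422188 202.1070078 ]
 [  0.           0.           1.        ]]
[[   0    3   40   92 2819]
 [   0    0   40   15  185]
 [   9   30   23   14  268]
 [   9   49   22   13  258]
 [   8   66   23   13  262]
 [  39   87    1    8    8]] [[409.17417524 187.71372827]
 [413.95135135 142.85405405]
 [409.55597015 176.58955224]
 [409.47674419 194.54651163]
 [409.23282443 212.38167939]
 [429.         230.5       ]]
```

Candidates: thick chute (right) with three bushes, front one at top px (409,213); thin chute (left) with four, front at (352,213); green (403,264) and purple (457,223) are decoys. The crop shows the right row is fatter, has 3 bushes, and is gathered at the robot-side lip, so (409,213) is the target. The cradle is at (215,157). I'll go by way of the cradle for a close look.

```bash
python3 -m creep '[[[0.7,-0.84,0],[0,0,1]],[[0.7,-0.84,0],[0,0,1]],[[0.7,-0.84,0],[0,0,1]],[[0.7,-0.84,0],[0,0,1]],[[0.7,-0.84,0],[0,0,0]],[[0.7,-0.84,0],[0,0,0]],[[0.7,-0.84,0],[0,0,0]],[[0.7,-0.84,0],[0,0,0]]]' 1; python3 -m creep '[[[0.7,-0.84,0],[0,0,0]],[[0.7,-0.84,0],[0,0,0]],[[0.7,-0.84,0],[0,0,0]],[[0.7,-0.84,0],[0,0,0]],[[0.7,-0.84,0],[0,0,0]],[[0.7,-0.84,0],[0,0,0]],[[0,0,0],[0,0,0]],[[0,0,0],[0,0,0]]]'; python3 -c "
from h import *
c=cap('wrist','w1.png');print(proj(c,[555,191,55]))"
```

```text
t: 0.87
position: [351.5, 342.1, 205.4]
tool_rot: [-2.225, -2.217, 0.0]
wrist_force: [0.6, 1.0, -0.0]
width: 94.0
t: 1.53
position: [477.6, 191.0, 205.2]
tool_rot: [-2.229, -2.213, 0.001]
wrist_force: [-0.2, 0.4, -0.5]
width: 94.2
[318.74008304 250.40954146]
```

View pics/w1.png

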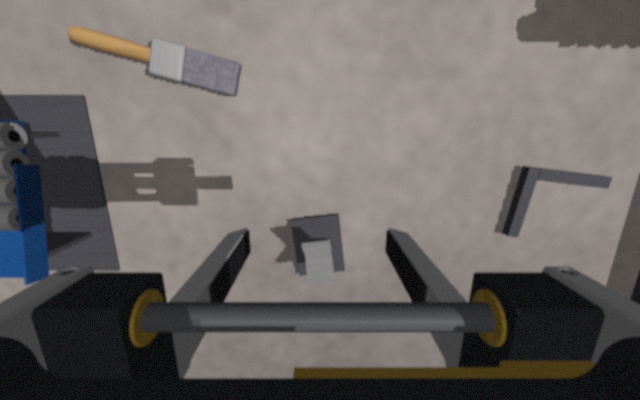

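The wrist view shows the foot plate at about (317,245) with the V on it (light flange 302-333, 240-275). I'll go closer for the groove direction.

```bash
python3 -m creep '[[[0.67,0,-0.4],[0,0,0]],[[0.67,0,-0.4],[0,0,0]],[[0.67,0,-0.4],[0,0,0]],[[0.67,0,-0.4],[0,0,0]],[[0,0,0],[0,0,0]],[[0,0,0],[0,0,0]]]'; python3 -c "
from h import *
c=cap('wrist','w2.png');u,v=proj(c,[555,191,40]).astype(int);print(u,v)
i=cv2.imread('pics/w2.png');x,y=max(u-65,0),max(v-50,0);print(x,y)
cv2.imwrite('pics/w2c.png',cv2.resize(i[y:y+100,x:x+130],None,fx=6,fy=6,interpolation=cv2.INTER_CUBIC))"
```

```text
t: 2.08
position: [555.9, 193.4, 156.2]
tool_rot: [-2.222, -2.217, 0.004]
wrist_force: [-0.6, 0.9, -0.5]
width: 94.1
316 198
251 148
```

View pics/w2c.png

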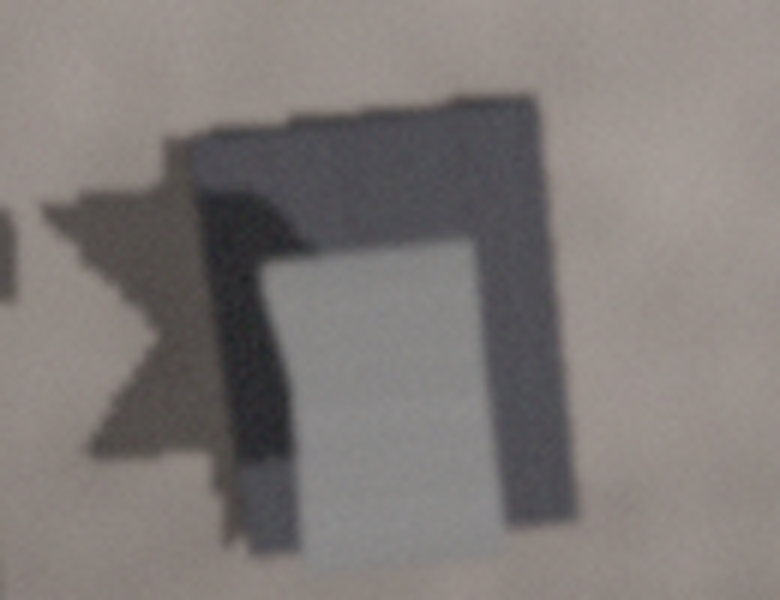

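```bash
python3 -c "
from h import *
c=dict(np.load('/tmp/wrist.npz'))
f=lambda x,y,z:plane(c,(251+(x+.5)/6-.5,148+(y+.5)/6-.5),z)
V=np.array([f(*p,61) for p in[(262,262),(475,240),(505,552),(300,570)]]);F=np.array([f(*p,8) for p in[(197,138),(537,97),(578,518),(248,552)]])
for Q in(V,F):
  print(Q.round(1),Q.mean(0).round(1));
  for a,b in((0,1),(3,2),(0,3),(1,2)):
    d=Q[b]-Q[a];print(np.hypot(*d[:2]).round(1),np.degrees(np.arctan2(d[1],d[0])).round(1))
"
```

```text
[[542.2 168.8  61. ]
 [538.5 204.7  61. ]
 [594.9 210.5  61. ]
 [598.2 174.2  61. ]] [568.4 189.5  61. ]
36.1 95.9
36.4 95.2
56.2 5.5
56.6 5.9
[[529.2 152.1   8. ]
 [521.3 218.9   8. ]
 [609.4 229.2   8. ]
 [616.9 159.8   8. ]] [569.2 190.    8. ]
67.3 96.7
69.8 96.1
88.1 5.0
88.7 6.6
```

Groove measured: centre (569,190), direction 95.7°. The foot and the V edges agree. Now to the thick chute.

```bash
python3 -m creep '[[[-0.3,-0.93,0.2],[0,0,0]],[[-0.3,-0.93,0.2],[0,0,0]],[[-0.3,-0.93,0.2],[0,0,0]],[[-0.3,-0.93,0.2],[0,0,0]],[[-0.3,-0.93,0],[0,0,0]],[[-0.3,-0.93,0],[0,0,0]],[[-0.3,-0.93,0],[0,0,0]],[[-0.3,-0.93,0],[0,0,0]]]'; python3 -m creep '[[[-0.3,-0.93,0],[0,0,0]],[[-0.3,-0.93,0],[0,0,0]],[[-0.3,-0.93,0],[0,0,0]],[[-0.3,-0.93,0],[0,0,0]],[[-0.3,-0.93,0],[0,0,0]],[[-0.3,-0.93,0],[0,0,0]],[[-0.3,-0.93,0],[0,0,0]],[[-0.3,-0.93,0],[0,0,0]]]'; python3 -m creep '[[[-0.3,-0.93,0],[0,0,0]],[[-0.3,-0.93,0],[0,0,0]],[[0,0,0],[0,0,0]],[[0,0,0],[0,0,0]]]';python3 -c "
from h import *
c=cap('wrist','w3.png');u,v=proj(c,[404,-311,100]).astype(int);print(u,v)
i=cv2.imread('pics/w3.png');x,y=max(u-65,0),max(v-60,0);print(x,y)
cv2.imwrite('pics/w3c.png',cv2.resize(i[y:y+120,x:x+130],None,fx=5,fy=5,interpolation=cv2.INTER_CUBIC))"
```

```text
t: 2.8
position: [484.2, -31.0, 182.9]
tool_rot: [2.223, 2.218, 0.002]
wrist_force: [0.0, -0.5, 0.0]
width: 93.9
t: 3.47
position: [412.7, -254.1, 182.8]
tool_rot: [2.223, 2.217, 0.001]
wrist_force: [-0.7, 0.4, 0.4]
width: 94.2
t: 3.8
position: [395.0, -309.9, 182.5]
tool_rot: [2.227, 2.214, 0.001]
wrist_force: [-0.6, 0.2, -0.5]
width: 93.9
317 216
252 156
```

View pics/w3c.png

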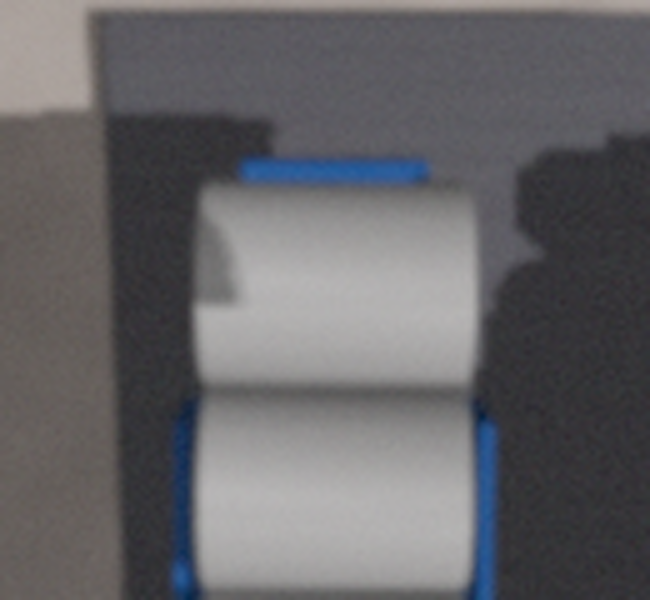

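```bash
python3 -c "
from h import *
c=dict(np.load('/tmp/wrist.npz'))
f=lambda x,y,z:plane(c,(252+(x+.5)/5-.5,156+(y+.5)/5-.5),z)
print('ends',f(195,285,98),f(476,285,98), 'mid front/back',f(335,200,92)[:2],f(336,490,106)[:2])
print('lip',f(240,170,72),f(430,170,72))
print('valley 388',f(335,388,90))
a=f(335,183,78);o=c['T'][:3,3];d=(a-o)[[0,2]];print(o,a,'centre x from front tangent',a[0]+22*np.hypot(*d)/abs(d[1]))
"
```

```text
ends [ 400.92555286 -337.7891537    98.        ] [ 401.25691014 -282.02270109   98.        ] mid front/back [ 385.20611472 -309.90478454] [ 441.66181195 -310.03343465]
lip [ 383.48532617 -330.06531885   72.        ] [ 383.72544842 -289.57053479   72.        ]
valley 388 [ 426.14015111 -310.0956009    90.        ]
[ 317.88815669 -310.64291759  361.96373765] [ 385.03197662 -309.84871405   78.        ] centre x from front tangent 407.63861817537673
```

```bash
python3 -m creep '[[[0.06,0,-0.7],[0,0,0]],[[0.06,0,-0.7],[0,0,0]],[[0.06,0,-0.7],[0,0,0]],[[0.06,0,-0.7],[0,0,0]],[[0.06,0,-0.7],[0,0,0]],[[0.05,0,-0.6],[0,0,0]],[[0,0,0],[0,0,0]],[[0,0,0],[0,0,0]]]'
```

```text
t: 4.52
position: [405.7, -307.6, 58.1]
tool_rot: [-2.221, -2.218, -0.001]
wrist_force: [-0.3, -0.5, -0.1]
width: 93.9
```

```bash
python3 -m creep '[[[0,-0.05,0],[0,0,0]],[[0,0,0],[0,0,0]],[[0,0,0],[0,0,0]],[[0,0,0],[0,0,0]],[[0,0,0],[0,0,0]],[[0,0,0],[0,0,0]],[[0,0,0],[0,0,0]],[[0,0,0],[0,0,0]]]' 0;  python3 -m creep '[[[0,0,0],[0,0,0]],[[0,0,0],[0,0,0]],[[0,0,0],[0,0,0]],[[0,0,0],[0,0,0]]]'
```

```text
t: 5.18
position: [405.9, -309.3, 58.8]
tool_rot: [-2.225, -2.214, -0.005]
wrist_force: [0.4, 6.1, 6.1]
width: 55.9
t: 5.52
position: [405.9, -309.3, 58.8]
tool_rot: [-2.224, -2.214, -0.005]
wrist_force: [0.4, 5.6, 5.5]
width: 55.9
```

```bash
python3 -m creep '[[[0,0,0.2],[0,0,0]],[[0,0,0.4],[0,0,0]],[[0,0,0.5],[0,0,0]],[[0,0,0.6],[0,0,0]],[[0,0,0.8],[0,0,0]],[[0,0,0.8],[0,0,0]],[[0,0,0.8],[0,0,0]],[[0,0,0],[0,0,0]]]';  python3 -c "
from h import *
c=cap('wrist','w4.png');t=cap('top');s=cap('scene')
w=c['color'];a=t['color'][130:250,320:440];b=s['color'][170:290,220:340]
r=np.hstack([cv2.resize(x,(320,320),interpolation=cv2.INTER_CUBIC) for x in(a,b)])
cv2.imwrite('pics/m4.png',np.vstack([w[100:350],r])[:,:,::-1])"
```

```text
t: 6.18
position: [407.7, -313.9, 185.8]
tool_rot: [2.22, 2.211, -0.001]
wrist_force: [1.1, -0.7, -5.1]
width: 55.7
```

View pics/m4.png

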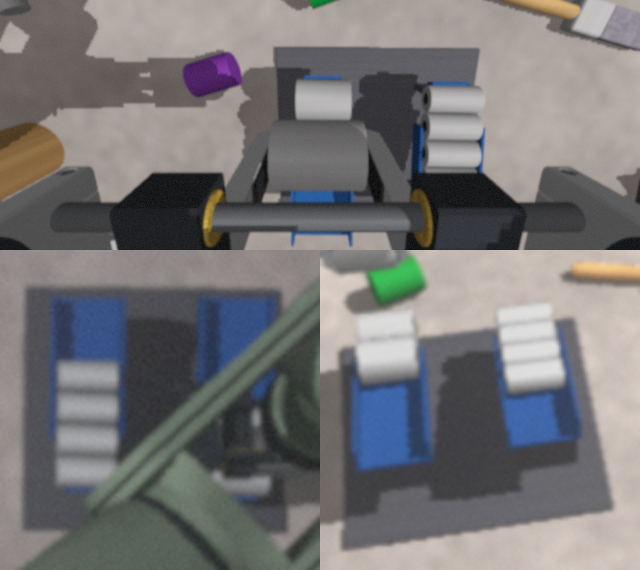

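The bush is held, and the next two have rolled down to the lip. Carrying to the cradle.

```bash
python3 -m creep '[[[0.15,0.47,0],[0,0,0]],[[0.3,0.93,0],[0,0,0.25]],[[0.3,0.93,0],[0,0,0.25]],[[0.3,0.93,0],[0,0,0.25]],[[0.3,0.93,0],[0,0,0.25]],[[0.3,0.93,0],[0,0,0.25]],[[0.3,0.93,0],[0,0,0]],[[0.3,0.93,0],[0,0,0]]]'; python3 -m creep '[[[0.3,0.93,0],[0,0,0]],[[0.3,0.93,0],[0,0,0]],[[0.3,0.93,0],[0,0,0]],[[0.3,0.93,0],[0,0,0]],[[0.3,0.93,0],[0,0,0]],[[0.3,0.93,0],[0,0,0]],[[0.3,0.93,0],[0,0,0]],[[0.3,0.93,0],[0,0,0]]]'; python3 -m creep '[[[0.3,0.93,0],[0,0,0]],[[0.3,0.93,-0.3],[0,0,0]],[[0.15,0.47,-0.3],[0,0,0]],[[0,0,-0.3],[0,0,0]],[[0,0,-0.3],[0,0,0]],[[0,0,0],[0,0,0]],[[0,0,0],[0,0,0]],[[0,0,0],[0,0,0]]]'; python3 -c "
from h import *
o=ctrl.get_obs();M=R.from_rotvec(o['tool_rot']).as_matrix();print(o['position'],M.round(3),np.degrees(np.arctan2(M[1,0],M[0,0])))"
```

```text
t: 7.0
position: [471.4, -99.9, 178.2]
tool_rot: [-2.109, -2.321, 0.003]
wrist_force: [1.0, -0.4, -6.9]
width: 56.1
t: 7.67
position: [543.3, 122.4, 177.7]
tool_rot: [-2.109, -2.323, 0.008]
wrist_force: [0.7, 0.3, -5.8]
width: 56.2
t: 8.33
position: [567.6, 190.0, 145.0]
tool_rot: [-2.113, -2.324, 0.001]
wrist_force: [-0.3, -0.5, -5.4]
width: 55.7
[567.5769974  189.98996377 145.01204767] [[-0.095  0.996 -0.001]
 [ 0.996  0.095 -0.   ]
 [-0.    -0.001 -1.   ]] 95.43192067167553
```

```bash
python3 -m creep '[[[0.04,0,-0.6],[0,0,0]],[[0,0,-0.6],[0,0,0]],[[0,0,-0.6],[0,0,0]],[[0,0,-0.5],[0,0,0]],[[0,0,0],[0,0,0]],[[0,0,0],[0,0,0]],[[0,0,0],[0,0,0]]]'; python3 -c "
from h import *
s=cap('scene');w=cap('wrist')['color'][120:300,200:440]
b=s['color'][190:265,390:490]
cv2.imwrite('pics/m5.png',np.vstack([cv2.resize(b,(700,525)[:2],interpolation=cv2.INTER_CUBIC)])[:,:,::-1])"
```

```text
t: 8.92
position: [570.5, 190.9, 78.1]
tool_rot: [2.112, 2.324, 0.004]
wrist_force: [-0.4, -0.2, -4.3]
width: 55.7
```

View pics/m5.png

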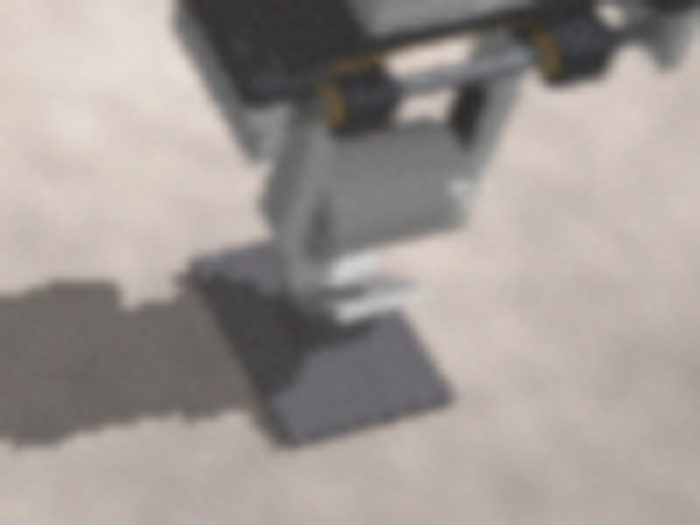

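The bush is parallel to the groove and over it. Now the final descent, slow at the end.

```bash
python3 -m creep '[[[-0.05,-0.03,-0.2],[0,0,0]],[[0,0,-0.2],[0,0,0]],[[0,0,-0.2],[0,0,0]],[[0,0,-0.15],[0,0,0]],[[0,0,-0.1],[0,0,0]],[[0,0,0],[0,0,0]],[[0,0,0],[0,0,0]]]'
```

```text
t: 9.6
position: [567.3, 190.2, 50.6]
tool_rot: [-2.112, -2.325, 0.001]
wrist_force: [-1.0, -0.2, -6.3]
width: 56.0
```

```bash
python3 -m creep '[[[0.03,0,-0.04],[0,0,0]],[[0,0,-0.02],[0,0,0]],[[0,0,0],[0,0,0]],[[0,0,0],[0,0,0]]]';python3 -m creep '[[[0,0,-0.03],[0,0,0]],[[0,0,0],[0,0,0]],[[0,0,0],[0,0,0]]]'
```

```text
t: 9.93
position: [568.5, 190.2, 49.2]
tool_rot: [-2.112, -2.326, 0.0]
wrist_force: [0.7, -0.7, -7.6]
width: 55.9
t: 10.18
position: [568.9, 190.3, 48.6]
tool_rot: [2.112, 2.325, 0.001]
wrist_force: [0.7, -0.6, -4.5]
width: 55.6
```

```bash
python3 -m creep '[[[0,0,-0.03],[0,0,0]],[[0,0,0],[0,0,0]],[[0,0,0],[0,0,0]]]';python3 -m creep '[[[0,0,-0.03],[0,0,0]],[[0,0,0],[0,0,0]],[[0,0,0],[0,0,0]]]'
```

```text
t: 10.43
position: [569.1, 190.3, 48.3]
tool_rot: [2.111, 2.325, 0.002]
wrist_force: [-0.9, -0.2, 0.1]
width: 55.9
t: 10.68
position: [569.2, 190.3, 48.2]
tool_rot: [2.111, 2.325, 0.002]
wrist_force: [-3.6, -1.0, 5.1]
width: 55.9
```

```bash
python3 -m creep '[[[-0.02,0,-0.02],[0,0,0]],[[0,0,0],[0,0,0]],[[0,0,0],[0,0,0]],[[0,0,0],[0,0,0]]]';python3 -m creep '[[[0,0,0],[0,0,0]],[[0,0,0],[0,0,0]],[[0,0,0],[0,0,0]],[[0,0,0],[0,0,0]],[[0,0,0],[0,0,0]],[[0,0,0],[0,0,0]],[[0,0,0],[0,0,0]],[[0,0,0],[0,0,0]]]' 1
```

```text
t: 11.02
position: [569.2, 190.3, 48.2]
tool_rot: [2.11, 2.325, 0.003]
wrist_force: [-2.2, -1.0, 6.9]
width: 56.3
t: 11.68
position: [567.8, 190.2, 45.7]
tool_rot: [-2.112, -2.326, 0.0]
wrist_force: [0.4, -0.7, 0.9]
width: 93.9
```

```bash
python3 -m creep '[[[0,0,0.2],[0,0,0]],[[0,0,0.4],[0,0,0]],[[0,0,0.6],[0,0,0]],[[0,0,0.8],[0,0,0]],[[0,0,0.8],[0,0,0]],[[0,0,0.8],[0,0,0]],[[0,0,0],[0,0,0]],[[0,0,0],[0,0,0]]]';  python3 -c "
from h import *
c=cap('wrist');t=cap('top');s=cap('scene')
print(proj(c,[568.8,189.8,89]))
w=cv2.resize(c['color'][100:260,220:420],(400,320),interpolation=cv2.INTER_CUBIC)
k=cv2.resize(s['color'][195:259,400:480],(400,320),interpolation=cv2.INTER_CUBIC)
a=t['color'][130:250,320:440];b=s['color'][170:290,220:340]
r=[cv2.resize(x,(400,280),interpolation=cv2.INTER_CUBIC) for x in(a[20:104],b[:84])]
cv2.imwrite('pics/m6.png',np.vstack([np.hstack([w,k]),np.hstack(r)])[:,:,::-1])"
```

```text
t: 12.35
position: [569.7, 190.6, 156.9]
tool_rot: [2.11, 2.323, 0.007]
wrist_force: [-1.1, 0.1, -0.6]
width: 94.1
[317.87860893 210.52201641]
```

View pics/m6.png

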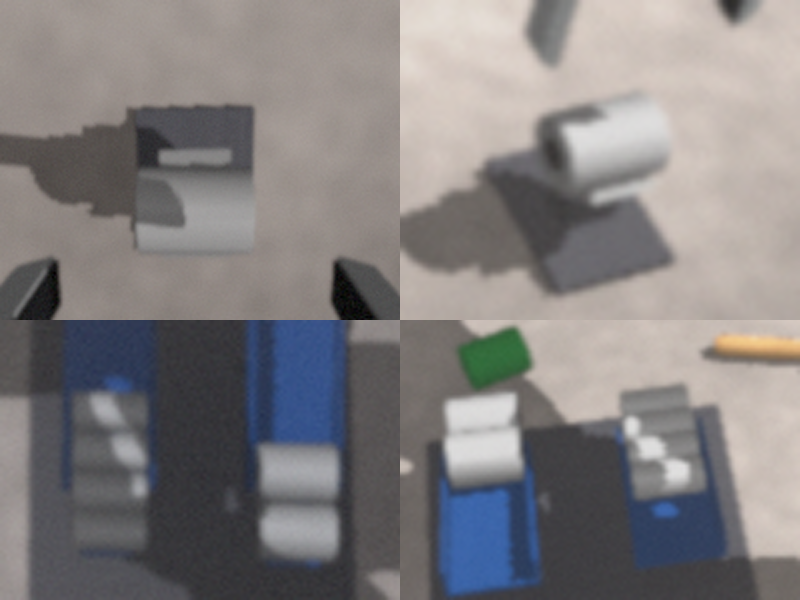

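The bush lies level in the V. In the wrist view its ends are at columns 137 and 254 (centre 195.5), and the V spans 159-231 (centre 195), so it is centred. Two bushes remain in the thick chute, the front one against the lip.

```bash
python3 -c "
from cell import ctrl
print(ctrl.finish_job(), ctrl.get_obs()['t'])"
```

```text
the job is handed in; nothing more can be done
the job is handed in; nothing more can be done
```

I took the front bush from the thick chute, lowered it into the V cradle until the groove carried its weight, released it and backed off. The job was handed in about 12.5 s into the 35 s allowed.

- **Seating:** the vertical wrist force went from about -5 N to +7 N as the bush touched down. The last pictures show it level and parallel to the groove. Its centre is within about half a millimetre of the V's centre along the groove.
- **Chute:** the next thick bush is resting at the lip with the third behind it. The thin chute and the look-alikes were not touched.
- **Disagreements:** pose readings wandered by a few millimetres during vertical moves, up to about 5 mm on the lift. On release the tool dropped about 2.5 mm, because it had been pressing down lightly. No check failed.

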